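Put the round pastry cutters away in their caddy

TASK

Put the four plain round pastry cutters away in the wooden caddy: each upright, flat on the floor of the round nest of its own size, the smallest cutter in the smallest nest and so on up to the largest. Leave the fluted cutter and the square cutter standing where they are; they do not belong to the set.

Things in the scene. Friction and masses are not known exactly. Their poses are not given: they have to be found in the camera images.
- cutter_26_mid (a point): The smallest plain round pastry cutter: a steel ring with a smooth wall, open at both ends, 26 mm outside diameter, 35 mm high (wall 2.5 mm, the top 4 mm rolled out about 1 mm), standing on the worktop at a place drawn afresh. Graspable across its outside. Point: on its axis, half-way up (17.5 mm above its lower edge); z is its axis, up.
- cutter_36_mid (a point): The second smallest plain round pastry cutter: a steel ring with a smooth wall, open at both ends, 36 mm outside diameter, 35 mm high (wall 2.5 mm, the top 4 mm rolled out about 1 mm), standing on the worktop at a place drawn afresh. Graspable across its outside. Point: on its axis, half-way up (17.5 mm above its lower edge); z is its axis, up.
- cutter_46_mid (a point): The second largest plain round pastry cutter: a steel ring with a smooth wall, open at both ends, 46 mm outside diameter, 35 mm high (wall 2.5 mm, the top 4 mm rolled out about 1 mm), standing on the worktop at a place drawn afresh. Graspable across its outside. Point: on its axis, half-way up (17.5 mm above its lower edge); z is its axis, up.
- cutter_56_mid (a point): The largest plain round pastry cutter: a steel ring with a smooth wall, open at both ends, 56 mm outside diameter, 35 mm high (wall 2.5 mm, the top 4 mm rolled out about 1 mm), standing on the worktop at a place drawn afresh. Graspable across its outside. Point: on its axis, half-way up (17.5 mm above its lower edge); z is its axis, up.
- nest_26: The smallest of four round, light wooden nests, fixed 100 mm apart (two by two, order varies) in the caddy, a dark wooden tray 210 mm square, rim 16 mm above the worktop. A shallow open cup for the 26 mm cutter: 42 mm inside, 50 mm outside diameter, 9 mm high. Origin: centre of its underside, 5 mm above the worktop; its inner floor is 3 mm above that; z up.
- nest_36: The second smallest of four round, light wooden nests, fixed 100 mm apart (two by two, order varies) in the caddy, a dark wooden tray 210 mm square, rim 16 mm above the worktop. A shallow open cup for the 36 mm cutter: 52 mm inside, 60 mm outside diameter, 9 mm high. Origin: centre of its underside, 5 mm above the worktop; its inner floor is 3 mm above that; z up.
- nest_46: The second largest of four round, light wooden nests, fixed 100 mm apart (two by two, order varies) in the caddy, a dark wooden tray 210 mm square, rim 16 mm above the worktop. A shallow open cup for the 46 mm cutter: 62 mm inside, 70 mm outside diameter, 9 mm high. Origin: centre of its underside, 5 mm above the worktop; its inner floor is 3 mm above that; z up.
- nest_56: The largest of four round, light wooden nests, fixed 100 mm apart (two by two, order varies) in the caddy, a dark wooden tray 210 mm square, rim 16 mm above the worktop. A shallow open cup for the 56 mm cutter: 72 mm inside, 80 mm outside diameter, 9 mm high. Origin: centre of its underside, 5 mm above the worktop; its inner floor is 3 mm above that; z up.
- fluted_cutter_mid (a point): A look-alike that does not belong to the set: a round steel cutter with a wavy (fluted) wall, 42 mm over the waves, 35 mm high, standing on the worktop. Point: on its axis, half-way up.
- square_cutter_mid (a point): A look-alike that does not belong to the set: a square steel cutter, 40 x 40 mm, 35 mm high, standing on the worktop. Point: on its axis, half-way up; x and y lie square to its sides.

How it is judged:
By the outcome, as a careful person would: the job done as asked, in the order asked, and still so for the second after the job is handed in, with the robot touching nothing.
It also fails if it takes over 93 s, if anything falls off the work surface, if the arm or the gripper's body presses on something with over 40 N, if the wrist force passes 120 N, or if a joint passes its speed limit or range.

ROBOT

A 7-joint arm with a two-finger parallel gripper is mounted at the origin on a cart in front of the work surface, level with it; the furniture and walls round the work are solid. World frame = base frame: x ahead of the robot, y to its left, z up, the work surface at z = 0. Lengths are in m, angles in rad, forces in N, time in s.
With the tool pointing down it reaches from about 0.4 to 0.875 m from the base axis. Payload 4.4 kg.
Tool frame: the origin (TCP) lies midway between the tips of the shut fingers; the grasp point (between the pads) lies 19 mm behind it; y points along the fingers, z is the direction in which the jaws open and shut, and the axes are right-handed (so a half turn about y gives the same grasp; the last joint's range is limited). The gripper opens to 85 mm and grips with 20 to 120 N. Pads are 22 mm wide; open, the fingers measure 114 mm over their backs; the gripper's body (76 mm by 85 mm) begins 54 mm behind the grasp point. The pads swing forward as they close: fully open they stand 13 mm farther back than shut.
Start: joints at [1.168, 0.628, 0.038, 1.517, -0.027, 0.996, -0.02], TCP at [0.215, -0.613, 0.231] pointing down, gripper open.
Joint ranges: [-3.06, 3.06], [-0.37, 2.12], [-1.25, 1.32], [0.18, 2.47], [-1.1, 4.24], [0.23, 1.98], [-2.94, 2.94]. Speed limits (rad/s): [2.57, 2.57, 3.14, 3.14, 3.14, 3.14, 3.14].

INTERFACE

Orientations are given as a rotation vector (axis times angle).
In Python, from plant import robot gives the robot as it stands.
- The arm moves only by the shell command python3 -m inch 'ROWS' [FORCE]. ROWS is JSON, a list of rows, each an object with "turn": the turn, a rotation vector about the tool's x, y, z in degrees, a list of three; "slide": the shift along the tool's x, y, z in units of 40 mm (1.0 is 40 mm), a list of three; "fingers": the gripper command: -1 is shut, 1 is fully open, values between are in proportion. A call has 1 to 8 rows; each row is the pose to reach, as a shift and turn from the pose commanded when the call began, along the tool's axes at that moment; what a row does not reach only later rows make up. A row lasts 1/10 s, in which the tool goes at most 50 mm and 8.59 degrees, less where a joint would pass 70% of its speed; a pose out of reach is approached as far as the arm can. A call with a gripper value outside its range is refused whole. The fingers move at their own pace and stop on an object; FORCE is the grip in N (left out, the last holds). Time passes only in rows, so rows that repeat a pose let the fingers close. It gives the time, the measured TCP pose, the force and the opening at its end, in the units of the state.
- robot.get_obs(): the state, without advancing time (a new reading comes with each control period).
- robot.capture(name): name is "scene" or "side" or "wrist"; returns (picture, depth): 384x512x3 uint8, red, green, blue; 384x512 float32, m along the optical axis (not along the pixel's ray), 0 where there is no reading.
- robot.calibration(name): a dict with "intrinsics" (3x3 intrinsics, pixels), "k1" (the pictures are not rectified: a ray, as slopes to the right and down, at radius r is drawn at 1 + k1 r^2 times it, then the intrinsics apply), "rvec" (rotation vector, rad) and "tvec" (3), from world to camera coordinates, as OpenCV has them. Camera axes: x right, y down, z forward; pixel columns grow to the right and rows downward; lengths in m; the calibration is good to about 2 mm. A picture is of the moment at which its call begins: read the wrist's pose just before it. calibration takes no time and is no camera call; for the wrist camera it gives the pose at the moment of the call.
- robot.finish_job(): hands the job in, once; it reports no verdict.
The state is a dict: "clock": time; "joints": joint angles; "joint_velocities": joint speeds; "tau": joint torques, N m; "position": TCP position; "tool_rot": TCP orientation; "force": force on the tool from outside, world axes, zero at the start; "wrist_torque": the same for the moment, N m; "width": finger opening in m.
Only numpy, scipy, OpenCV 4.12 (cv2) and the standard library are available. Lean on these libraries where they do the work, as an engineer would, in place of code of your own. Each camera call takes 0.05 s, during which the arm holds its last target.

## Working session

There is one attempt and no reset: what is moved stays moved. The work goes in short steps, Python scripts to look and compute and a shell command to move; the robot and the scene stay as the last step left them, time stands still between calls to the robot, and variables do not carry over. Pictures are saved under pics/ and viewed, and the job is handed in when it is done.

```bash
ls; mkdir -p pics; python3 - <<'E'
from plant import robot
import cv2,numpy as np
o=robot.get_obs(); print(o)
for n in ("scene","side","wrist"):
    c=robot.calibration(n); print(n,c)
    p,d=robot.capture(n); cv2.imwrite(f"pics/{n}0.png",p[:,:,::-1]); np.save(f"pics/{n}0_d.npy",d)
E
```

```text
pics
{'clock': 0.0, 'joints': array([ 1.16824524,  0.6293577 ,  0.03842257,  1.51835822, -0.02698033,
        0.9962885 , -0.0199842 ]), 'joint_velocities': array([ 0.00051133,  0.00145623,  0.00137416, -0.00078937, -0.00214803,
        0.00193563,  0.00111772]), 'tau': array([ 7.65060013e-04, -5.63403904e+01,  1.22635446e+00, -1.93443453e+01,
        1.08688846e-02,  1.04269775e-02, -1.32957896e-05]), 'position': array([ 0.21460322, -0.61289692,  0.23038436]), 'tool_rot': array([-0.34698765,  2.04083457, -2.03698341]), 'force': array([-0.26972529, -0.19353139, -0.57107335]), 'wrist_torque': array([0.03431314, 0.04111709, 0.01875452]), 'width': 0.08544547405033555}
scene {'intrinsics': array([[360.70372681,   0.        , 256.23487194],
       [  0.        , 360.70372681, 191.60798685],
       [  0.        ,   0.        ,   1.        ]]), 'k1': -0.0647938731080363, 'rvec': array([ 2.12618287, -0.96407819,  0.43307517]), 'tvec': array([-0.29606553,  0.34259393,  0.5989234 ])}
side {'intrinsics': array([[408.22787835,   0.        , 253.77011471],
       [  0.        , 408.22787835, 188.78969557],
       [  0.        ,   0.        ,   1.        ]]), 'k1': 0.0012543768592556959, 'rvec': array([ 1.25140672, -2.1251253 ,  1.07891567]), 'tvec': array([0.30803178, 0.28528799, 0.69951369])}
wrist {'intrinsics': array([[324.97081274,   0.        , 252.11138631],
       [  0.        , 324.97081274, 194.59711839],
       [  0.        ,   0.        ,   1.        ]]), 'k1': -0.05022626469962118, 'rvec': array([-2.34506299,  1.66316584,  0.2646734 ]), 'tvec': array([-0.64973885, -0.0396684 ,  0.38008282])}
```

View pics/scene0.png

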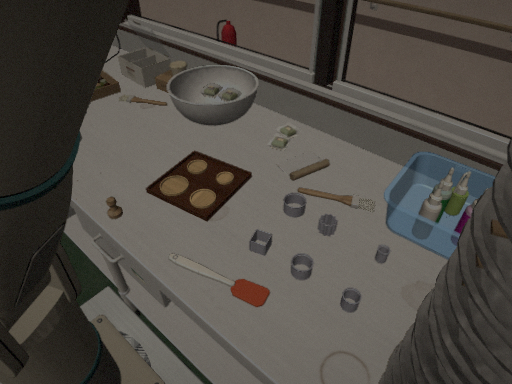

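View pics/side0.png

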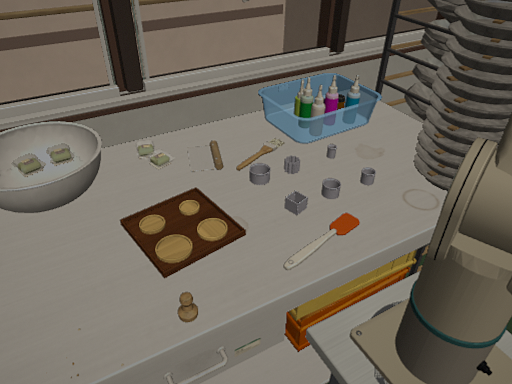

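View pics/wrist0.png

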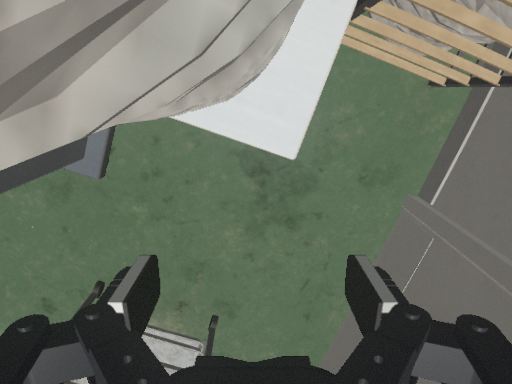

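The scene camera shows the cutters at (294,205), (302,266), (350,300) and (382,254), fluted at (327,225), square at (261,243), and the caddy at about (200,184). Next I'll build a top-down map from the depth images.

```bash
cat > h.py <<'E'
import numpy as np,cv2
from plant import robot
from scipy.spatial.transform import Rotation as R
def cloud(c,d):
    h,w=d.shape; K=c["intrinsics"]; v,u=np.mgrid[:h,:w].astype(np.float64)
    xd=(u-K[0,2])/K[0,0]; yd=(v-K[1,2])/K[1,1]; x,y=xd.copy(),yd.copy()
    for _ in range(12):
        f=1+c["k1"]*(x*x+y*y); x,y=xd/f,yd/f
    P=np.stack([x*d,y*d,d],-1); Rm=R.from_rotvec(c["rvec"]).as_matrix()
    return (P-c["tvec"])@Rm   # world
def project(c,P):
    Rm=R.from_rotvec(c["rvec"]).as_matrix(); q=np.atleast_2d(P)@Rm.T+c["tvec"]
    s=q[:,:2]/q[:,2:]; s=s*(1+c["k1"]*(s**2).sum(1,keepdims=True))
    return s*c["intrinsics"][0,0]+c["intrinsics"][:2,2]
E
python3 - <<'E'
from h import *
x0,x1,y0,y1=0.3,0.9,-0.45,0.45
s=800
for n in("scene","side"):
    c=robot.calibration(n); d=np.load(f"pics/{n}0_d.npy"); P=cloud(c,d); np.save(f"pics/{n}0_P.npy",P)
    im=cv2.imread(f"pics/{n}0.png"); ok=(d>0)
    q=P[200,200]; print(n,q)
    ok&=(P[...,2]>-.02)&(P[...,2]<.1)
    print("median table z",np.median(P[...,2][ok]))
    top=np.zeros((int((x1-x0)*s),int((y1-y0)*s),3),np.uint8)
    r=((x1-P[...,0])*s).astype(int); k=((y1-P[...,1])*s).astype(int)
    ok&=(r>=0)&(r<top.shape[0])&(k>=0)&(k<top.shape[1])
    hh=np.clip((P[...,2]+.01)*255/.06,0,255).astype(np.uint8)
    col=cv2.applyColorMap(hh,cv2.COLORMAP_JET)
    for dr in(0,1):
        for dk in (0,1):
            top[np.clip(r[ok]+dr,0,top.shape[0]-1),np.clip(k[ok]+dk,0,top.shape[1]-1)]=col[ok]
    cv2.imwrite(f"pics/top_{n}.png",top)
E
```

```text
scene [0.4550872  0.20268063 0.0067428 ]
median table z 0.0007547703415045004
side [0.58098923 0.18233295 0.00597323]
median table z 0.0015966107246538318
```

View pics/top_scene.png

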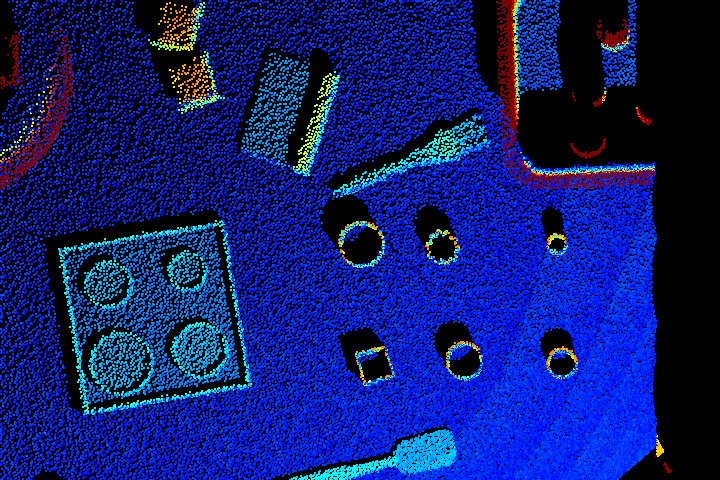

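View pics/top_side.png

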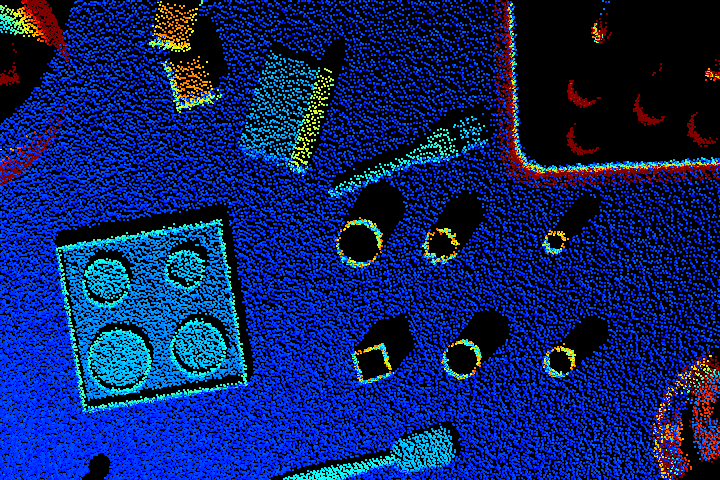

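```bash
python3 - <<'E'
from h import *
from scipy.optimize import least_squares
Ps={n:np.load(f"pics/{n}0_P.npy") for n in("scene","side")}
g={"c56":(.596,-.001,28),"c46":(.45,-.129,23),"c36":(.449,-.251,18),"c26":(.597,-.245,13),"flu":(.595,-.1,21),"sq":(.446,-.017,20)}
for k,(x,y,r) in g.items():
    for n,P in Ps.items():
        P=P.reshape(-1,3); dd=np.hypot(P[:,0]-x,P[:,1]-y)
        m=(dd<.045)&(P[:,2]>.029)&(P[:,2]<.045)
        Q=P[m]; f=least_squares(lambda p:np.hypot(Q[:,0]-p[0],Q[:,1]-p[1])-p[2],[x,y,r/1000],loss="soft_l1",f_scale=.001)
        print(k,n,m.sum(),f.x.round(4),"z95",np.percentile(Q[:,2],95).round(4))
g={"n26":(.565,.219),"n36":(.547,.316),"n46":(.465,.2),"n56":(.449,.3)}
for k,(x,y) in g.items():
    for n,P in Ps.items():
        P=P.reshape(-1,3); dd=np.hypot(P[:,0]-x,P[:,1]-y)
        m=(dd<.05)&(P[:,2]>.0115)&(P[:,2]<.02)
        # exclude tray rim: keep near
        Q=P[m]; 
        f=least_squares(lambda p:np.hypot(Q[:,0]-p[0],Q[:,1]-p[1])-p[2],[x,y,.03],loss="soft_l1",f_scale=.001)
        print(k,n,m.sum(),f.x.round(4),"z50",np.median(Q[:,2]).round(4))
for n,(u,v) in {"scene":(450,320),"side":(480,110)}.items(): print(n,Ps[n][v,u])
for p in [(440,150),(500,150),(440,30),(470,240)]: print(p,Ps["side"][p[1],p[0]])
for p in [(400,370),(490,210),(500,370)]: print(p,Ps["scene"][p[1],p[0]])
o=robot.get_obs(); print(R.from_rotvec(o["tool_rot"]).as_matrix().round(3))
E
```

```text
c56 scene 114 [ 0.5948 -0.0019  0.0275] z95 0.0361
c56 side 108 [0.5966 0.0018 0.0272] z95 0.0365
c46 scene 120 [ 0.4491 -0.1302  0.0222] z95 0.0356
c46 side 98 [ 0.4515 -0.1265  0.0222] z95 0.0365
c36 scene 125 [ 0.446  -0.2522  0.0176] z95 0.0363
c36 side 71 [ 0.4483 -0.2487  0.0174] z95 0.0365
c26 scene 63 [ 0.5949 -0.2459  0.0117] z95 0.036
c26 side 42 [ 0.5977 -0.2428  0.0126] z95 0.0371
flu scene 94 [ 0.5909 -0.1028  0.0187] z95 0.0362
flu side 81 [ 0.5929 -0.0999  0.0189] z95 0.0366
sq scene 117 [ 0.4435 -0.0183  0.021 ] z95 0.0365
sq side 120 [ 0.4455 -0.0146  0.0213] z95 0.0366
n26 scene 73 [0.5627 0.2163 0.0237] z50 0.0137
n26 side 112 [0.5634 0.2194 0.0231] z50 0.014
n36 scene 74 [0.5452 0.315  0.028 ] z50 0.0137
n36 side 141 [0.5463 0.3184 0.0279] z50 0.0142
n46 scene 108 [0.4626 0.1999 0.0329] z50 0.0136
n46 side 179 [0.4643 0.2027 0.0331] z50 0.0139
n56 scene 118 [0.446  0.2986 0.0382] z50 0.0136
n56 side 207 [0.4479 0.3017 0.0378] z50 0.0143
scene [ 0.3066442  -0.39950435  0.30354472]
side [ 0.29188429 -0.38578371  0.24713326]
(440, 150) [ 0.35830251 -0.39207401  0.10641884]
(500, 150) [0.02373996 0.02147757 0.40251188]
(440, 30) [ 0.70629668 -0.73029862  0.27554135]
(470, 240) [0.00635877 0.03691464 0.28267319]
(400, 370) [ 0.29556897 -0.38566973  0.17278646]
(490, 210) [ 0.35890542 -0.3794728   0.41581992]
(500, 370) [ 0.25015199 -0.44593766  0.35147768]
[[-0.944 -0.     0.33 ]
 [-0.33   0.001 -0.944]
 [-0.    -1.    -0.001]]
```

```bash
python3 - <<'E'
from h import *
for n in("scene","side"):
    P=np.load(f"pics/{n}0_P.npy"); d=np.load(f"pics/{n}0_d.npy"); Q=P[(d>0)]
    m=(Q[:,0]>.1)&(Q[:,1]<-.2)&(Q[:,0]<.9)&(Q[:,1]>-.9)&(Q[:,2]>.05)
    Q=Q[m]
    for z in np.arange(.05,.75,.1):
        q=Q[(Q[:,2]>z)&(Q[:,2]<z+.1)]
        if len(q): print(n,round(z,2),len(q),q.min(0).round(3),q.max(0).round(3),np.percentile(q,[5,50,95],axis=0).round(2).tolist())
# top view wide
x0,x1,y0,y1=-.1,.9,-.9,.1;s=600
top=np.zeros((600,600,3),np.uint8)
for n in("scene","side"):
    P=np.load(f"pics/{n}0_P.npy"); d=np.load(f"pics/{n}0_d.npy"); Q=P[(d>0)]; Q=Q[np.argsort(Q[:,2])]
    r=((x1-Q[:,0])*s).astype(int);k=((y1-Q[:,1])*s).astype(int)
    ok=(r>=0)&(r<600)&(k>=0)&(k<600)&(Q[:,2]<.8)
    col=cv2.applyColorMap(np.clip(Q[:,2]*255/.7,0,255).astype(np.uint8),cv2.COLORMAP_JET)[:,0]
    top[r[ok],k[ok]]=col[ok]
cv2.imwrite("pics/top_wide.png",top)
E
```

```text
scene 0.05 3012 [ 0.292 -0.395  0.05 ] [ 0.876 -0.2    0.15 ] [[0.31, -0.38, 0.05], [0.69, -0.3, 0.1], [0.85, -0.23, 0.14]]
scene 0.15 2541 [ 0.262 -0.438  0.15 ] [ 0.792 -0.28   0.248] [[0.27, -0.42, 0.16], [0.31, -0.39, 0.22], [0.36, -0.37, 0.25]]
scene 0.25 5017 [ 0.242 -0.468  0.253] [ 0.367 -0.367  0.35 ] [[0.26, -0.45, 0.28], [0.29, -0.42, 0.32], [0.33, -0.38, 0.34]]
scene 0.35 6973 [ 0.243 -0.456  0.35 ] [ 0.387 -0.365  0.45 ] [[0.25, -0.44, 0.35], [0.31, -0.4, 0.39], [0.35, -0.37, 0.42]]
scene 0.45 1143 [ 0.277 -0.4    0.45 ] [ 0.377 -0.366  0.496] [[0.29, -0.39, 0.45], [0.33, -0.38, 0.46], [0.36, -0.37, 0.49]]
scene 0.55 125 [ 0.1   -0.246  0.596] [ 0.107 -0.22   0.623] [[0.1, -0.24, 0.6], [0.1, -0.24, 0.61], [0.11, -0.23, 0.62]]
side 0.05 5029 [ 0.283 -0.9    0.05 ] [ 0.9  -0.2   0.15] [[0.31, -0.78, 0.06], [0.69, -0.41, 0.09], [0.85, -0.26, 0.15]]
side 0.15 3634 [ 0.252 -0.899  0.15 ] [ 0.899 -0.276  0.25 ] [[0.27, -0.79, 0.16], [0.36, -0.44, 0.21], [0.81, -0.37, 0.24]]
side 0.25 3843 [ 0.261 -0.841  0.25 ] [ 0.899 -0.364  0.35 ] [[0.28, -0.78, 0.25], [0.36, -0.43, 0.29], [0.78, -0.38, 0.34]]
side 0.35 3112 [ 0.272 -0.788  0.35 ] [ 0.765 -0.362  0.45 ] [[0.3, -0.52, 0.35], [0.36, -0.39, 0.4], [0.46, -0.37, 0.44]]
side 0.45 220 [ 0.302 -0.404  0.45 ] [ 0.412 -0.364  0.468] [[0.31, -0.4, 0.45], [0.34, -0.38, 0.46], [0.39, -0.37, 0.47]]
```

View pics/top_wide.png

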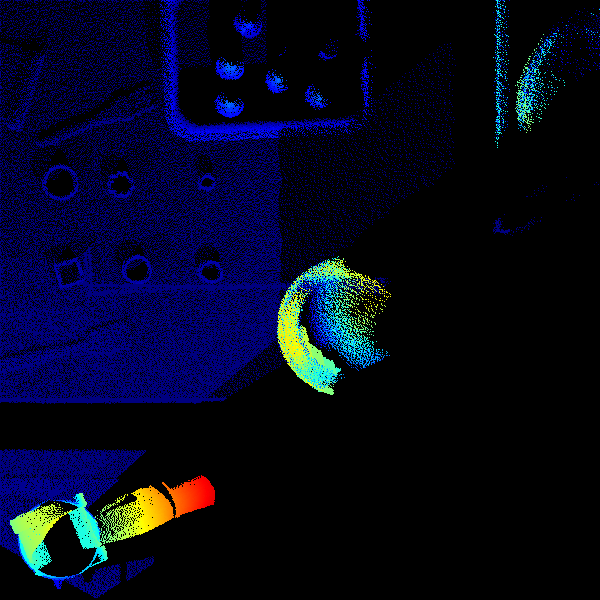

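```bash
python3 - <<'E'
from h import *
for n in("scene","side","wrist"):
    c=robot.calibration(n); Rm=R.from_rotvec(c["rvec"]).as_matrix(); print(n,-Rm.T@c["tvec"], "fwd",Rm[2])
d=np.load("pics/wrist0_d.npy"); P=cloud(c,d)
m=(d>0)&(P[...,2]>.02); 
for uv in [(50,140),(200,100),(280,20),(150,50),(30,30),(240,140),(400,20)]: print(uv,P[uv[1],uv[0]].round(3))
q=P[(d>0)&(P[...,2]>.1)&(P[...,0]>.23)]; 
if len(q): print(q.min(0),q.max(0))
E
```

```text
scene [ 0.02899482 -0.36913804  0.65316999] fwd [ 0.56274485  0.49420819 -0.66262848]
side [-0.18760412  0.46682774  0.64223732] fwd [ 0.69730621 -0.39928769 -0.5952591 ]
wrist [ 0.28992379 -0.58756072  0.3729272 ] fwd [-0.29145101 -0.10077618 -0.95126257]
(50, 140) [ 0.27  -0.557  0.317]
(200, 100) [ 0.277 -0.565  0.211]
(280, 20) [ 0.323 -0.589  0.208]
(150, 50) [ 0.29  -0.57   0.316]
(30, 30) [ 0.286 -0.536  0.294]
(240, 140) [ 0.233 -0.592 -0.002]
(400, 20) [ 0.515 -0.819 -0.332]
[ 0.23000122 -0.68205296  0.13488563] [ 0.33456385 -0.52362798  0.31929632]
```

```bash
python3 -m inch '[{"turn":[0,0,0],"slide":[1,0,0],"fingers":-1},{"turn":[0,0,0],"slide":[1,0,-1.2],"fingers":-1},{"turn":[0,0,0],"slide":[1,0,-2.4],"fingers":-1},{"turn":[0,0,0],"slide":[0.9,0,-3.6],"fingers":-1},{"turn":[0,0,0],"slide":[0.8,0,-4.8],"fingers":-1},{"turn":[0,0,0],"slide":[0.8,0,-5.75],"fingers":-1},{"turn":[0,0,0],"slide":[0.8,0,-5.75],"fingers":-1}]' 40; cat >> h.py <<'E'
def plan(P,jaw_deg=None,o=None):
    """print slide/turn from the measured pose to world P with tool down, jaw azimuth"""
    o=o or robot.get_obs(); M=R.from_rotvec(o["tool_rot"]).as_matrix()
    s=M.T@(np.array(P)-o["position"])/.04
    t=None
    if jaw_deg is not None:
        best=None
        for a in(jaw_deg,jaw_deg+180):
            a=np.radians(a); z=np.array([np.cos(a),np.sin(a),0]); y=np.array([0,0,-1.]); T=np.stack([np.cross(y,z),y,z],1)
            tv=np.degrees(R.from_matrix(M.T@T).as_rotvec())
            if best is None or np.linalg.norm(tv)<np.linalg.norm(best): best=tv
        t=best.round(1)
    print("slide",s.round(3),"turn",t,"from",o["position"].round(4))
E
python3 - <<'E'
from h import *
o=robot.get_obs(); p=o["position"]; print(o["joints"].round(3),np.hypot(*p[:2]))
for az in (-62,-52,-42,-32,-22): plan([.405*np.cos(np.radians(az)),.405*np.sin(np.radians(az)),.24],az)
E
```

```text
clock: 0.85
position: [0.1064, -0.4008, 0.2309]
tool_rot: [-0.347, 2.046, -2.033]
force: [-0.2, -0.7, -0.5]
width: -0.0001
[ 1.217  0.302  0.034  2.128 -0.015  0.718  0.027] 0.4146565101720313
slide [-2.333 -0.224 -0.329] turn [ 0.4 -8.7 -0. ] from [ 0.1064 -0.4008  0.2309]
slide [-4.048 -0.221 -0.748] turn [  0.4 -18.7  -0.1] from [ 0.1064 -0.4008  0.2309]
slide [-5.664 -0.216 -1.458] turn [  0.4 -28.7  -0.1] from [ 0.1064 -0.4008  0.2309]
slide [-7.131 -0.209 -2.438] turn [  0.4 -38.7  -0.1] from [ 0.1064 -0.4008  0.2309]
slide [-8.407 -0.201 -3.658] turn [  0.4 -48.7  -0.2] from [ 0.1064 -0.4008  0.2309]
```

```bash
python3 -m inch '[{"turn":[0,-4,0],"slide":[-1.2,-0.1,-0.15],"fingers":-1},{"turn":[0,-8.7,0],"slide":[-2.33,-0.2,-0.33],"fingers":-1},{"turn":[0,-14,0],"slide":[-3.2,-0.2,-0.53],"fingers":-1},{"turn":[0,-19,0],"slide":[-4.05,-0.2,-0.75],"fingers":-1},{"turn":[0,-24,0],"slide":[-4.86,-0.2,-1.08],"fingers":-1},{"turn":[0,-29,0],"slide":[-5.66,-0.2,-1.46],"fingers":-1},{"turn":[0,-34,0],"slide":[-6.4,-0.2,-1.92],"fingers":-1},{"turn":[0,-39,0],"slide":[-7.13,-0.2,-2.44],"fingers":-1}]'
python3 - <<'E'
from h import *
o=robot.get_obs(); p=o["position"]; print(o["joints"].round(3),np.hypot(*p[:2]),np.degrees(np.arctan2(p[1],p[0])))
plan([.449,-.128,.2],0)
E
```

```text
clock: 1.65
position: [0.3472, -0.22, 0.2394]
tool_rot: [-0.896, 1.601, -1.602]
force: [0.7, -0.3, 0.1]
width: -0.0001
[ 0.685  0.286 -0.239  2.125  0.099  0.739 -0.168] 0.4110717727552605 -32.360374886869025
slide [-3.291  0.987  0.965] turn [ -0.1 -31.5   0. ] from [ 0.3472 -0.22    0.2394]
```

```bash
python3 - <<'E'
from h import *
plan([.5,-.2,.26],0)
E
```

```text
slide [-2.424 -0.511  2.995] turn [ -0.1 -31.5   0. ] from [ 0.3472 -0.22    0.2394]
```

```bash
python3 -m inch '[{"turn":[0,-31.5,0],"slide":[-2.42,-0.51,3],"fingers":-1},{"turn":[0,-31.5,0],"slide":[-2.42,-0.51,3],"fingers":-1},{"turn":[0,-31.5,0],"slide":[-2.42,-0.51,3],"fingers":-1},{"turn":[0,-31.5,0],"slide":[-2.42,-0.51,3],"fingers":1},{"turn":[0,-31.5,0],"slide":[-2.42,-0.51,3],"fingers":1},{"turn":[0,-31.5,0],"slide":[-2.42,-0.51,3],"fingers":1}]'
cat >> h.py <<'E'
from scipy.optimize import least_squares
def circ(P,x,y,r,z0=.029,z1=.045,rad=.045):
    P=P.reshape(-1,3); dd=np.hypot(P[:,0]-x,P[:,1]-y); Q=P[(dd<rad)&(P[:,2]>z0)&(P[:,2]<z1)]
    if len(Q)<15: return None,len(Q)
    f=least_squares(lambda p:np.hypot(Q[:,0]-p[0],Q[:,1]-p[1])-p[2],[x,y,r],loss="soft_l1",f_scale=.001)
    return f.x.round(4),len(Q)
def snap(n,name):
    c=robot.calibration(n); p,d=robot.capture(n); cv2.imwrite(f"pics/{name}.png",p[:,:,::-1]); P=cloud(c,d); P[d<=0]=np.nan; return c,p,d,P
CUT={"c56":(.596,-.001,.028),"c46":(.45,-.129,.023),"c36":(.447,-.251,.018),"c26":(.597,-.245,.013),"flu":(.592,-.1,.021),"sq":(.445,-.017,.02)}
E
python3 - <<'E'
from h import *
c,p,d,P=snap("wrist","w1")
print(robot.get_obs()["position"],robot.get_obs()["joints"].round(3))
for k,v in CUT.items(): print(k,circ(P,*v))
print(np.nanmedian(P[...,2]))
E
```

```text
clock: 2.25
position: [0.4975, -0.2018, 0.2591]
tool_rot: [-1.207, 1.216, -1.213]
force: [0.4, -0.5, 0.2]
width: 0.0429
[ 0.49716685 -0.20196445  0.25927282] [ 0.593  0.454 -0.378  1.791  0.203  0.937  0.122]
c56 (None, 0)
c46 (array([ 0.4514, -0.1291,  0.0221]), 484)
c36 (array([ 0.4489, -0.251 ,  0.0173]), 292)
c26 (array([ 0.5967, -0.2452,  0.0124]), 213)
flu (array([ 0.5927, -0.103 ,  0.0189]), 356)
sq (array([0.4353, 0.0036, 0.0428]), 113)
0.0001763942843147575
```

View pics/w1.png

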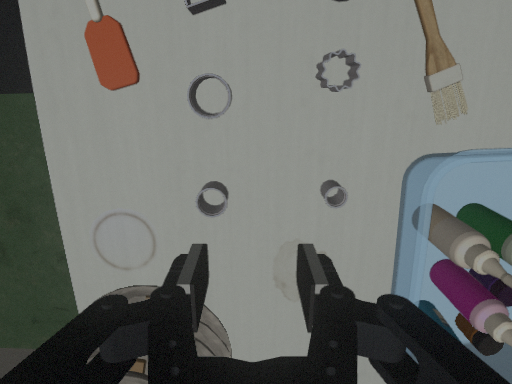

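The wrist view shows the 26 mm cutter at (334,193), the 36 mm at (212,198) and the 46 mm at (210,95). The positions agree with the mean of the two fixed cameras. I'll take the 26 mm cutter first.

```bash
python3 - <<'E'
from h import *
plan([.5965,-.245,.10],0)
plan([.5965,-.245,.013],0)
E
```

```text
slide [1.058 3.977 2.498] turn [ 0.1 -0.4  0. ] from [ 0.4972 -0.202   0.2593]
slide [1.058 6.152 2.502] turn [ 0.1 -0.4  0. ] from [ 0.4972 -0.202   0.2593]
```

```bash
python3 -m inch '[{"turn":[0,0,0],"slide":[1.06,1.5,2.5],"fingers":0.4},{"turn":[0,0,0],"slide":[1.06,2.5,2.5],"fingers":0.4},{"turn":[0,0,0],"slide":[1.06,4,2.5],"fingers":0.4},{"turn":[0,0,0],"slide":[1.06,4,2.5],"fingers":0.4},{"turn":[0,0,0],"slide":[1.06,4,2.5],"fingers":0.4},{"turn":[0,0,0],"slide":[1.06,4,2.5],"fingers":0.4},{"turn":[0,0,0],"slide":[1.06,4,2.5],"fingers":0.4}]'
python3 - <<'E'
from h import *
plan([.5965,-.245,.013],0)
c,p,d,P=snap("wrist","w2")
print(circ(P,*CUT["c26"]))
E
```

```text
clock: 3.0
position: [0.5991, -0.2446, 0.1026]
tool_rot: [-1.206, 1.209, -1.215]
force: [-0.5, -0.4, 0.4]
width: 0.0594
slide [ 0.008  2.24  -0.071] turn [-0.2 -0.3  0.1] from [ 0.5991 -0.2446  0.1026]
(array([ 0.5978, -0.2451,  0.0123]), 597)
```

View pics/w2.png

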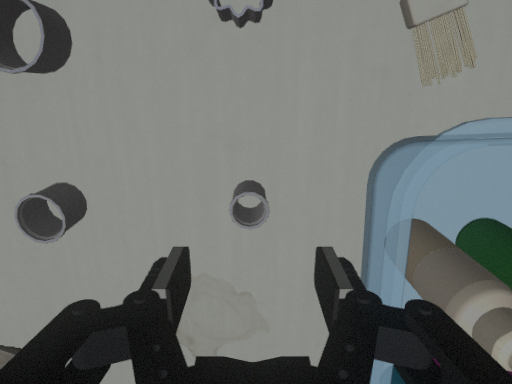

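```bash
python3 -m inch '[{"turn":[0,0,0],"slide":[0,1.1,-0.05],"fingers":0.4},{"turn":[0,0,0],"slide":[0,2.2,-0.05],"fingers":0.4},{"turn":[0,0,0],"slide":[0,2.24,-0.05],"fingers":0.4},{"turn":[0,0,0],"slide":[0,2.24,-0.05],"fingers":-1},{"turn":[0,0,0],"slide":[0,2.24,-0.05],"fingers":-1},{"turn":[0,0,0],"slide":[0,2.24,-0.05],"fingers":-1},{"turn":[0,0,0],"slide":[0,2.24,-0.05],"fingers":-1},{"turn":[0,0,0],"slide":[0,2.24,-0.05],"fingers":-1}]' 40
```

```text
clock: 3.85
position: [0.5985, -0.2448, 0.0135]
tool_rot: [-1.205, 1.208, -1.216]
force: [-0.9, 0.3, 8.4]
width: 0.0249
```

```bash
python3 -m inch '[{"turn":[0,0,0],"slide":[0,-1.1,0],"fingers":-1},{"turn":[0,0,0],"slide":[0,-2.4,0],"fingers":-1},{"turn":[0,0,0],"slide":[0,-2.4,0],"fingers":-1},{"turn":[0,0,0],"slide":[0,-2.4,0],"fingers":-1}]'
python3 - <<'E'
from h import *
c,p,d,P=snap("wrist","w3")
plan([.563,.218,.11],0)
E
```

```text
clock: 4.25
position: [0.5982, -0.2448, 0.1095]
tool_rot: [-1.205, 1.207, -1.216]
force: [-0.5, 0.8, -1.3]
width: 0.0247
slide [-11.558  -0.075  -0.886] turn [-0.1 -0.2  0.1] from [ 0.5967 -0.2444  0.1076]
```

View pics/w3.png

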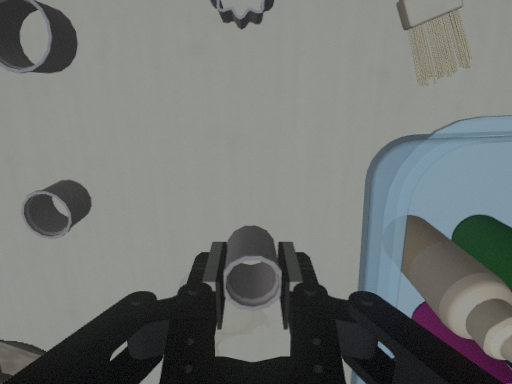

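The 26 mm cutter is held upright between the pads at (252,280). Next I'll carry it to its nest.

```bash
python3 -m inch '[{"turn":[0,0,0],"slide":[-1.1,0,-0.1],"fingers":-1},{"turn":[0,0,0],"slide":[-2.3,0,-0.2],"fingers":-1},{"turn":[0,0,0],"slide":[-3.5,0,-0.3],"fingers":-1},{"turn":[0,0,0],"slide":[-4.7,0,-0.4],"fingers":-1},{"turn":[0,0,0],"slide":[-5.9,0,-0.5],"fingers":-1},{"turn":[0,0,0],"slide":[-7.1,0,-0.6],"fingers":-1},{"turn":[0,0,0],"slide":[-8.3,0,-0.7],"fingers":-1},{"turn":[0,0,0],"slide":[-9.5,0,-0.8],"fingers":-1}]'
python3 - <<'E'
from h import *
plan([.563,.218,.11],0)
E
```

```text
clock: 5.1
position: [0.5643, 0.1375, 0.1049]
tool_rot: [-1.21, 1.213, -1.211]
force: [1.0, 1.0, -0.4]
width: 0.0251
slide [-2.013 -0.13  -0.041] turn [ 0.1 -0.2  0.1] from [0.5643 0.1375 0.1049]
```

```bash
python3 -m inch '[{"turn":[0,0,0],"slide":[-1,0,-0.04],"fingers":-1},{"turn":[0,0,0],"slide":[-2.0,0,-0.04],"fingers":-1},{"turn":[0,0,0],"slide":[-2.0,0,-0.04],"fingers":-1},{"turn":[0,0,0],"slide":[-2.0,0,-0.04],"fingers":-1}]'
cat >> h.py <<'E'
NEST={"n26":(.563,.218,.0235),"n36":(.5458,.3167,.028),"n46":(.4635,.2013,.033),"n56":(.447,.3002,.038)}
E
python3 - <<'E'
from h import *
c,p,d,P=snap("wrist","w4")
for k,v in NEST.items(): print(k,circ(P,*v,.0115,.02,v[2]+.006))
print(circ(P,.563,.218,.013,.11,.15,.03))
plan([.563,.218,.024],0)
E
```

```text
clock: 5.5
position: [0.5631, 0.2169, 0.1048]
tool_rot: [-1.211, 1.211, -1.209]
force: [0.1, -1.4, -0.8]
width: 0.0246
n26 (array([0.5633, 0.2179, 0.0227]), 965)
n36 (array([0.5466, 0.3156, 0.0277]), 1624)
n46 (array([0.4649, 0.2013, 0.0327]), 1334)
n56 (array([0.4485, 0.2993, 0.0377]), 2100)
(array([0.5636, 0.2204, 0.0154]), 6397)
slide [-0.08   2.023 -0.01 ] turn [ 0.1 -0.2  0.1] from [0.5636 0.215  0.1049]
```

View pics/w4.png

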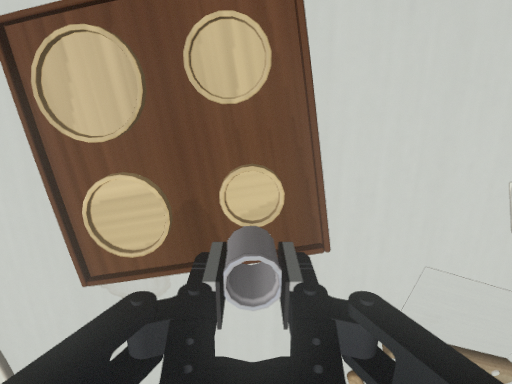

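```bash
python3 -m inch '[{"turn":[0,0,0],"slide":[-0.05,0.7,0],"fingers":-1},{"turn":[0,0,0],"slide":[-0.05,1.4,0],"fingers":-1},{"turn":[0,0,0],"slide":[-0.05,1.8,0],"fingers":-1},{"turn":[0,0,0],"slide":[-0.05,1.95,0],"fingers":-1},{"turn":[0,0,0],"slide":[-0.05,1.98,0],"fingers":-1},{"turn":[0,0,0],"slide":[-0.05,1.98,0],"fingers":-1}]'
```

```text
clock: 6.15
position: [0.5651, 0.2179, 0.0275]
tool_rot: [-1.206, 1.212, -1.212]
force: [-0.2, -0.5, 0.1]
width: 0.0249
```

```bash
python3 -m inch '[{"turn":[0,0,0],"slide":[0,0.07,-0.05],"fingers":-1},{"turn":[0,0,0],"slide":[0,0.12,-0.05],"fingers":-1},{"turn":[0,0,0],"slide":[0,0.12,-0.05],"fingers":-1}]'
```

```text
clock: 6.45
position: [0.5624, 0.2181, 0.0224]
tool_rot: [-1.207, 1.211, -1.212]
force: [-0.0, 0.5, -0.2]
width: 0.0251
```

```bash
python3 -m inch '[{"turn":[0,0,0],"slide":[0,0.03,0],"fingers":-1},{"turn":[0,0,0],"slide":[0,0.03,0],"fingers":-1},{"turn":[0,0,0],"slide":[0,0.03,0],"fingers":0.1},{"turn":[0,0,0],"slide":[0,0.03,0],"fingers":0.1},{"turn":[0,0,0],"slide":[0,0.03,0],"fingers":0.1},{"turn":[0,0,0],"slide":[0,-1,0],"fingers":0.1},{"turn":[0,0,0],"slide":[0,-2,0],"fingers":0.1},{"turn":[0,0,0],"slide":[0,-2.5,0],"fingers":0.1}]'
python3 - <<'E'
from h import *
c,p,d,P=snap("wrist","w5")
print(circ(P,.563,.218,.013,.035,.055,.03))
plan([.449,-.251,.11],0)
E
```

```text
clock: 7.25
position: [0.5638, 0.2189, 0.1251]
tool_rot: [-1.203, 1.21, -1.212]
force: [0.9, 0.6, -0.4]
width: 0.047
(array([0.5625, 0.2179, 0.0122]), 569)
slide [11.772  0.377 -2.864] turn [-0.4 -0.2 -0.2] from [0.5652 0.2194 0.1275]
```

View pics/w5.png

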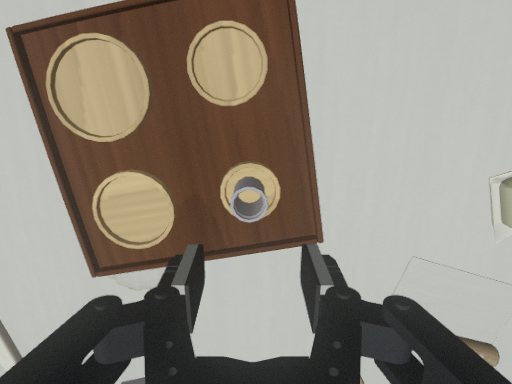

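The 26 mm cutter stands in its nest at (250,200), measured at (0.5625, 0.2179), so it is concentric. Next is the 36 mm.

```bash
python3 -m inch '[{"turn":[0,0,0],"slide":[1.2,0.1,-0.3],"fingers":0.6},{"turn":[0,0,0],"slide":[2.4,0.1,-0.6],"fingers":0.6},{"turn":[0,0,0],"slide":[3.6,0.1,-0.9],"fingers":0.6},{"turn":[0,0,0],"slide":[4.8,0.1,-1.2],"fingers":0.6},{"turn":[0,0,0],"slide":[6,0.2,-1.5],"fingers":0.6},{"turn":[0,0,0],"slide":[7.2,0.2,-1.8],"fingers":0.6},{"turn":[0,0,0],"slide":[8.4,0.3,-2.1],"fingers":0.6},{"turn":[0,0,0],"slide":[9.6,0.3,-2.4],"fingers":0.6}]'
python3 - <<'E'
from h import *
plan([.4485,-.251,.11],0)
E
```

```text
clock: 8.1
position: [0.4641, -0.1674, 0.1097]
tool_rot: [-1.208, 1.212, -1.211]
force: [-0.3, -0.4, 1.0]
width: 0.0686
slide [ 2.092 -0.009 -0.383] turn [ 0.  -0.2 -0. ] from [ 0.4641 -0.1674  0.1097]
```

```bash
python3 -m inch '[{"turn":[0,0,0],"slide":[1.1,0,-0.2],"fingers":0.6},{"turn":[0,0,0],"slide":[2.08,0,-0.38],"fingers":0.6},{"turn":[0,0,0],"slide":[2.08,0,-0.38],"fingers":0.6},{"turn":[0,0,0],"slide":[2.08,0,-0.38],"fingers":0.6},{"turn":[0,0,0],"slide":[2.08,0,-0.38],"fingers":0.6}]'
python3 - <<'E'
from h import *
c,p,d,P=snap("wrist","w6")
print(circ(P,*CUT["c36"]),circ(P,*CUT["c46"]))
plan([.4485,-.251,.0115],0)
E
```

```text
clock: 8.6
position: [0.4499, -0.2472, 0.11]
tool_rot: [-1.207, 1.211, -1.21]
force: [1.1, -0.2, -1.2]
width: 0.0684
(array([ 0.4483, -0.251 ,  0.0172]), 813) (array([ 0.4508, -0.1297,  0.0219]), 1070)
slide [ 0.104  2.465 -0.041] turn [-0.  -0.  -0.1] from [ 0.4501 -0.2469  0.1101]
```

View pics/w6.png

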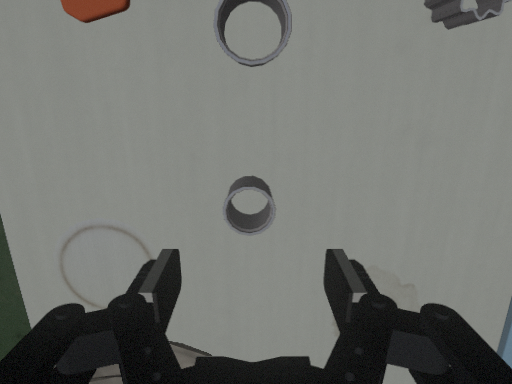

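```bash
python3 -m inch '[{"turn":[0,0,0],"slide":[0.1,1.1,-0.04],"fingers":0.6},{"turn":[0,0,0],"slide":[0.1,2.2,-0.04],"fingers":0.6},{"turn":[0,0,0],"slide":[0.1,2.45,-0.04],"fingers":0.6},{"turn":[0,0,0],"slide":[0.1,2.45,-0.04],"fingers":-1},{"turn":[0,0,0],"slide":[0.1,2.45,-0.04],"fingers":-1},{"turn":[0,0,0],"slide":[0.1,2.45,-0.04],"fingers":-1},{"turn":[0,0,0],"slide":[0.1,2.45,-0.04],"fingers":-1},{"turn":[0,0,0],"slide":[0.1,2.45,-0.04],"fingers":-1}]' 40; python3 -m inch '[{"turn":[0,0,0],"slide":[0,-1.1,0],"fingers":-1},{"turn":[0,0,0],"slide":[0,-2.4,0],"fingers":-1},{"turn":[0,0,0],"slide":[0,-2.4,0],"fingers":-1}]'
python3 - <<'E'
from h import *
c,p,d,P=snap("wrist","w7")
plan([.546,.317,.11],0)
E
```

```text
clock: 9.45
position: [0.4492, -0.2531, 0.0138]
tool_rot: [-1.206, 1.209, -1.214]
force: [0.2, 2.2, 7.4]
width: 0.0352
clock: 9.75
position: [0.4516, -0.2545, 0.1138]
tool_rot: [-1.203, 1.203, -1.22]
force: [0.7, -0.7, -0.6]
width: 0.0353
slide [-1.429e+01  1.200e-02  2.332e+00] turn [-0.4 -0.3  0.2] from [ 0.4502 -0.2542  0.1119]
```

View pics/w7.png

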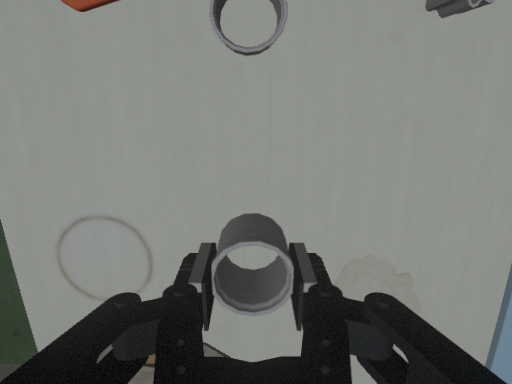

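```bash
python3 -m inch '[{"turn":[0,0,0],"slide":[-1.2,0,0.2],"fingers":-1},{"turn":[0,0,0],"slide":[-2.4,0,0.4],"fingers":-1},{"turn":[0,0,0],"slide":[-3.6,0,0.6],"fingers":-1},{"turn":[0,0,0],"slide":[-4.8,0,0.8],"fingers":-1},{"turn":[0,0,0],"slide":[-6,0,1],"fingers":-1},{"turn":[0,0,0],"slide":[-7.2,0,1.2],"fingers":-1},{"turn":[0,0,0],"slide":[-8.4,0,1.4],"fingers":-1},{"turn":[0,0,0],"slide":[-9.6,0,1.6],"fingers":-1}]'
python3 - <<'E'
from h import *
plan([.546,.3145,.11],0)
E
```

```text
clock: 10.6
position: [0.5128, 0.1325, 0.1075]
tool_rot: [-1.209, 1.212, -1.212]
force: [0.9, -0.1, -1.1]
width: 0.0352
slide [-4.553 -0.068  0.813] turn [ 0.1 -0.2  0.1] from [0.5128 0.1325 0.1075]
```

```bash
python3 -m inch '[{"turn":[0,0,0],"slide":[-1.2,0,0.2],"fingers":-1},{"turn":[0,0,0],"slide":[-2.4,0,0.4],"fingers":-1},{"turn":[0,0,0],"slide":[-3.6,0,0.64],"fingers":-1},{"turn":[0,0,0],"slide":[-4.55,0,0.81],"fingers":-1},{"turn":[0,0,0],"slide":[-4.55,0,0.81],"fingers":-1},{"turn":[0,0,0],"slide":[-4.55,0,0.81],"fingers":-1},{"turn":[0,0,0],"slide":[-4.55,0,0.81],"fingers":-1}]'
python3 - <<'E'
from h import *
plan([.546,.3145,.0235],0)
E
```

```text
clock: 11.3
position: [0.546, 0.3107, 0.1073]
tool_rot: [-1.21, 1.213, -1.214]
force: [-0.2, 0.1, -0.8]
width: 0.0349
slide [-1.010e-01  2.094e+00  2.000e-03] turn [ 0.1 -0.3  0.2] from [0.546  0.3107 0.1073]
```

```bash
python3 -m inch '[{"turn":[0,0,0],"slide":[-0.08,0.7,0],"fingers":-1},{"turn":[0,0,0],"slide":[-0.08,1.4,0],"fingers":-1},{"turn":[0,0,0],"slide":[-0.08,1.8,0],"fingers":-1},{"turn":[0,0,0],"slide":[-0.08,1.95,0],"fingers":-1},{"turn":[0,0,0],"slide":[-0.08,2.02,0],"fingers":-1},{"turn":[0,0,0],"slide":[-0.08,2.02,0],"fingers":-1}]'
```

```text
clock: 11.9
position: [0.5469, 0.316, 0.0278]
tool_rot: [-1.206, 1.212, -1.212]
force: [-0.7, 0.3, -0.6]
width: 0.035
```

```bash
python3 -m inch '[{"turn":[0,0,0],"slide":[0,0.08,0],"fingers":-1},{"turn":[0,0,0],"slide":[0,0.14,0],"fingers":-1},{"turn":[0,0,0],"slide":[0,0.16,0],"fingers":-1},{"turn":[0,0,0],"slide":[0,0.16,0],"fingers":-1}]'
```

```text
clock: 12.3
position: [0.5468, 0.3165, 0.0219]
tool_rot: [-1.206, 1.211, -1.212]
force: [-1.1, 0.0, 3.8]
width: 0.035
```

```bash
python3 -m inch '[{"turn":[0,0,0],"slide":[0,0,0],"fingers":0.3},{"turn":[0,0,0],"slide":[0,0,0],"fingers":0.3},{"turn":[0,0,0],"slide":[0,0,0],"fingers":0.3},{"turn":[0,0,0],"slide":[0,-1,0],"fingers":0.3},{"turn":[0,0,0],"slide":[0,-2,0],"fingers":0.3},{"turn":[0,0,0],"slide":[0,-2.5,0],"fingers":0.3}]'
python3 - <<'E'
from h import *
c,p,d,P=snap("wrist","w8")
print(circ(P,.546,.317,.018,.035,.055,.035))
plan([.451,-.129,.12],0)
E
```

```text
clock: 12.9
position: [0.5477, 0.3171, 0.124]
tool_rot: [-1.203, 1.21, -1.212]
force: [1.0, 0.5, 0.0]
width: 0.0555
(array([0.5475, 0.3177, 0.0171]), 833)
slide [11.182  0.095 -2.407] turn [-0.4 -0.2 -0.3] from [0.5489 0.3179 0.1265]
```

View pics/w8.png

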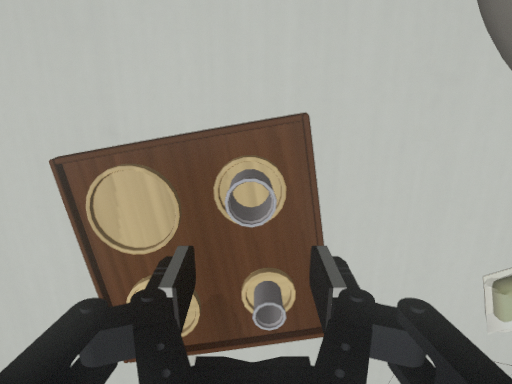

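The 36 mm cutter is in its nest at (250,195), and the 26 mm still stands at (268,300). Next is the 46 mm.

```bash
python3 -m inch '[{"turn":[0,0,0],"slide":[1.2,0,-0.26],"fingers":0.7},{"turn":[0,0,0],"slide":[2.4,0,-0.52],"fingers":0.7},{"turn":[0,0,0],"slide":[3.6,0,-0.77],"fingers":0.7},{"turn":[0,0,0],"slide":[4.8,0,-1.03],"fingers":0.7},{"turn":[0,0,0],"slide":[6,0.1,-1.3],"fingers":0.7},{"turn":[0,0,0],"slide":[7.2,0.1,-1.55],"fingers":0.7},{"turn":[0,0,0],"slide":[8.4,0.1,-1.8],"fingers":0.7},{"turn":[0,0,0],"slide":[9.6,0.1,-2.07],"fingers":0.7}]'
python3 - <<'E'
from h import *
plan([.451,-.129,.11],0)
E
```

```text
clock: 13.75
position: [0.4617, -0.0693, 0.1168]
tool_rot: [-1.208, 1.211, -1.212]
force: [0.9, 0.1, -0.4]
width: 0.0724
slide [ 1.492  0.17  -0.262] turn [-0.  -0.2 -0. ] from [ 0.4617 -0.0693  0.1168]
```

```bash
python3 -m inch '[{"turn":[0,0,0],"slide":[1,0.17,-0.2],"fingers":0.85},{"turn":[0,0,0],"slide":[1.49,0.17,-0.26],"fingers":0.85},{"turn":[0,0,0],"slide":[1.49,0.17,-0.26],"fingers":0.85},{"turn":[0,0,0],"slide":[1.49,0.17,-0.26],"fingers":0.85},{"turn":[0,0,0],"slide":[1.49,0.17,-0.26],"fingers":0.85}]'
python3 - <<'E'
from h import *
c,p,d,P=snap("wrist","w9")
print(circ(P,*CUT["c46"]))
plan([.451,-.129,.01],0)
E
```

```text
clock: 14.25
position: [0.4521, -0.1256, 0.1102]
tool_rot: [-1.208, 1.21, -1.21]
force: [-0.3, -0.1, 0.1]
width: 0.0789
(array([ 0.4512, -0.1285,  0.0221]), 1080)
slide [ 0.09   2.505 -0.029] turn [-0. -0. -0.] from [ 0.4521 -0.1255  0.1102]
```

View pics/w9.png

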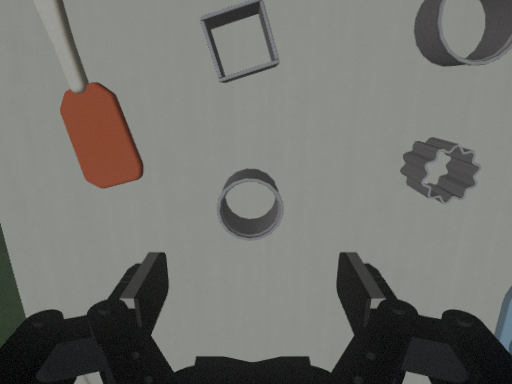

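```bash
python3 -m inch '[{"turn":[0,0,0],"slide":[0.05,1.1,-0.03],"fingers":0.85},{"turn":[0,0,0],"slide":[0.05,2.2,-0.03],"fingers":0.85},{"turn":[0,0,0],"slide":[0.05,2.5,-0.03],"fingers":0.85},{"turn":[0,0,0],"slide":[0.05,2.5,-0.03],"fingers":-1},{"turn":[0,0,0],"slide":[0.05,2.5,-0.03],"fingers":-1},{"turn":[0,0,0],"slide":[0.05,2.5,-0.03],"fingers":-1},{"turn":[0,0,0],"slide":[0.05,2.5,-0.03],"fingers":-1},{"turn":[0,0,0],"slide":[0.05,2.5,-0.03],"fingers":-1}]' 40; python3 -m inch '[{"turn":[0,0,0],"slide":[0,-1.1,0],"fingers":-1},{"turn":[0,0,0],"slide":[0,-2.4,0],"fingers":-1},{"turn":[0,0,0],"slide":[0,-2.4,0],"fingers":-1}]'
python3 - <<'E'
from h import *
c,p,d,P=snap("wrist","w10")
plan([.464,.2015,.11],0)
E
```

```text
clock: 15.1
position: [0.4514, -0.1292, 0.0111]
tool_rot: [-1.206, 1.21, -1.213]
force: [0.1, 0.1, 4.7]
width: 0.0454
clock: 15.4
position: [0.4538, -0.1298, 0.111]
tool_rot: [-1.202, 1.204, -1.218]
force: [0.7, 0.1, -0.2]
width: 0.0456
slide [-8.287 -0.027  0.245] turn [-0.4 -0.3  0.1] from [ 0.4527 -0.1299  0.1094]
```

View pics/w10.png

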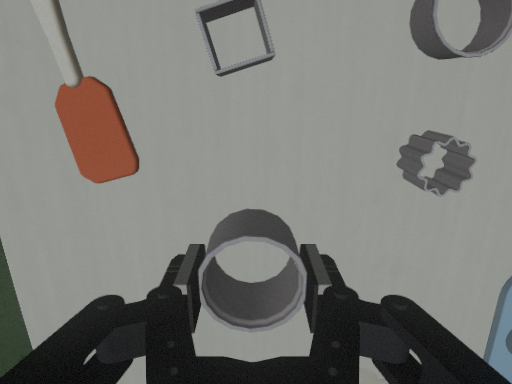

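Held with the TCP at z = 0.0111, so the release height is about 0.0191.

```bash
python3 -m inch '[{"turn":[0,0,0],"slide":[-1.2,0,0.04],"fingers":-1},{"turn":[0,0,0],"slide":[-2.4,0,0.07],"fingers":-1},{"turn":[0,0,0],"slide":[-3.6,0,0.1],"fingers":-1},{"turn":[0,0,0],"slide":[-4.8,0,0.14],"fingers":-1},{"turn":[0,0,0],"slide":[-6,0,0.18],"fingers":-1},{"turn":[0,0,0],"slide":[-7.2,0,0.22],"fingers":-1},{"turn":[0,0,0],"slide":[-8.25,0,0.24],"fingers":-1},{"turn":[0,0,0],"slide":[-8.25,0,0.24],"fingers":-1}]'
python3 -m inch '[{"turn":[0,0,0],"slide":[0,0,0],"fingers":-1},{"turn":[0,0,0],"slide":[0,0,0],"fingers":-1}]'
python3 - <<'E'
from h import *
plan([.464,.2015,.021],0)
E
```

```text
clock: 16.25
position: [0.4606, 0.209, 0.1059]
tool_rot: [-1.207, 1.206, -1.201]
force: [0.0, -0.4, 0.1]
width: 0.0454
clock: 16.45
position: [0.4607, 0.199, 0.1055]
tool_rot: [-1.209, 1.213, -1.214]
force: [-0.0, -0.3, -0.3]
width: 0.0453
slide [-0.068  2.112  0.086] turn [ 0.1 -0.3  0.1] from [0.4607 0.199  0.1055]
```

```bash
python3 -m inch '[{"turn":[0,0,0],"slide":[-0.05,0.7,0.07],"fingers":-1},{"turn":[0,0,0],"slide":[-0.05,1.4,0.07],"fingers":-1},{"turn":[0,0,0],"slide":[-0.05,1.8,0.07],"fingers":-1},{"turn":[0,0,0],"slide":[-0.05,1.95,0.07],"fingers":-1},{"turn":[0,0,0],"slide":[-0.05,2.02,0.07],"fingers":-1},{"turn":[0,0,0],"slide":[-0.05,2.02,0.07],"fingers":-1}]'
```

```text
clock: 17.05
position: [0.4643, 0.2021, 0.0256]
tool_rot: [-1.207, 1.212, -1.213]
force: [0.6, 0.7, 0.2]
width: 0.0456
```

```bash
python3 -m inch '[{"turn":[0,0,0],"slide":[0,0.08,0],"fingers":-1},{"turn":[0,0,0],"slide":[0,0.14,0],"fingers":-1},{"turn":[0,0,0],"slide":[0,0.17,0],"fingers":-1},{"turn":[0,0,0],"slide":[0,0.17,0],"fingers":-1}]'
```

```text
clock: 17.45
position: [0.4642, 0.2029, 0.0191]
tool_rot: [-1.207, 1.211, -1.212]
force: [-0.0, -0.5, 4.0]
width: 0.0456
```

```bash
python3 -m inch '[{"turn":[0,0,0],"slide":[0,0,0],"fingers":0.5},{"turn":[0,0,0],"slide":[0,0,0],"fingers":0.5},{"turn":[0,0,0],"slide":[0,0,0],"fingers":0.5},{"turn":[0,0,0],"slide":[0,-1,0],"fingers":0.5},{"turn":[0,0,0],"slide":[0,-2,0],"fingers":0.5},{"turn":[0,0,0],"slide":[0,-2.5,0],"fingers":0.5},{"turn":[0,0,0],"slide":[0,-2.5,0],"fingers":0.5}]'
python3 - <<'E'
from h import *
c,p,d,P=snap("wrist","w11")
print(circ(P,.464,.202,.023,.035,.055,.04))
plan([.596,-.0,.12],0)
E
```

```text
clock: 18.15
position: [0.4658, 0.2037, 0.1212]
tool_rot: [-1.201, 1.209, -1.213]
force: [0.6, 0.2, -0.2]
width: 0.0641
(array([0.465 , 0.2027, 0.0221]), 1117)
slide [ 5.064 -0.007  3.299] turn [-0.2 -0.2 -0.1] from [0.4648 0.2031 0.1196]
```

View pics/w11.png

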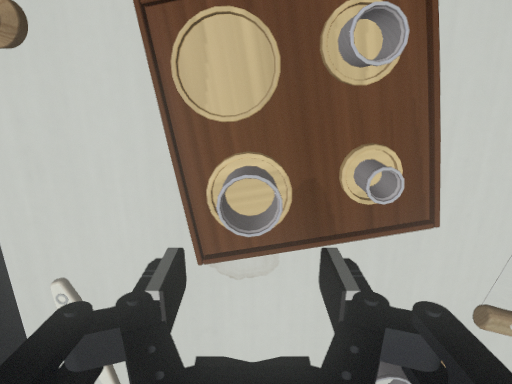

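The 46 mm cutter is in its nest at (250,200), with 26 and 36 undisturbed. Last is the 56 mm.

```bash
python3 -m inch '[{"turn":[0,0,0],"slide":[1,0,0.65],"fingers":1},{"turn":[0,0,0],"slide":[2,0,1.3],"fingers":1},{"turn":[0,0,0],"slide":[3,0,1.95],"fingers":1},{"turn":[0,0,0],"slide":[4,0,2.6],"fingers":1},{"turn":[0,0,0],"slide":[5.06,0,3.3],"fingers":1},{"turn":[0,0,0],"slide":[5.06,0,3.3],"fingers":1},{"turn":[0,0,0],"slide":[5.06,0,3.3],"fingers":1},{"turn":[0,0,0],"slide":[5.06,0,3.3],"fingers":1}]'
python3 - <<'E'
from h import *
c,p,d,P=snap("wrist","w12")
print(circ(P,*CUT["c56"]))
plan([.596,0,.008],0)
E
```

```text
clock: 19.0
position: [0.5939, 0.0014, 0.1173]
tool_rot: [-1.21, 1.213, -1.209]
force: [0.2, 0.5, 0.1]
width: 0.0852
(array([ 5.966e-01, -2.000e-04,  2.710e-02]), 1249)
slide [0.05  2.741 0.056] turn [ 0.1 -0.  -0.1] from [0.594  0.0019 0.1176]
```

View pics/w12.png

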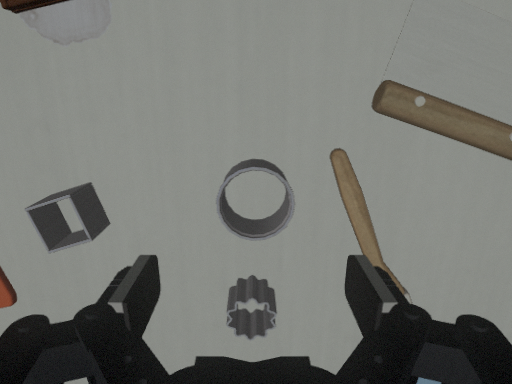

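```bash
python3 -m inch '[{"turn":[0,0,0],"slide":[0.04,1,0.06],"fingers":1},{"turn":[0,0,0],"slide":[0.04,2,0.06],"fingers":1},{"turn":[0,0,0],"slide":[0.04,2.7,0.06],"fingers":1},{"turn":[0,0,0],"slide":[0.04,2.7,0.06],"fingers":1},{"turn":[0,0,0],"slide":[0.04,2.7,0.06],"fingers":-1},{"turn":[0,0,0],"slide":[0.04,2.7,0.06],"fingers":-1},{"turn":[0,0,0],"slide":[0.04,2.7,0.06],"fingers":-1},{"turn":[0,0,0],"slide":[0.04,2.7,0.06],"fingers":-1}]' 40; python3 -m inch '[{"turn":[0,0,0],"slide":[0,-1.1,0],"fingers":-1},{"turn":[0,0,0],"slide":[0,-2.4,0],"fingers":-1},{"turn":[0,0,0],"slide":[0,-2.4,0],"fingers":-1}]'
python3 - <<'E'
from h import *
c,p,d,P=snap("wrist","w13")
plan([.4475,.300,.11],0)
E
```

```text
clock: 19.85
position: [0.5989, -0.0009, 0.0128]
tool_rot: [-1.205, 1.209, -1.213]
force: [-0.8, 0.4, 8.4]
width: 0.0555
clock: 20.15
position: [0.6027, -0.0011, 0.1137]
tool_rot: [-1.197, 1.203, -1.218]
force: [1.3, 0.6, -0.9]
width: 0.0554
slide [-7.523e+00 -1.000e-03 -3.868e+00] turn [-0.5 -0.2 -0. ] from [ 0.601  -0.0015  0.1113]
```

View pics/w13.png

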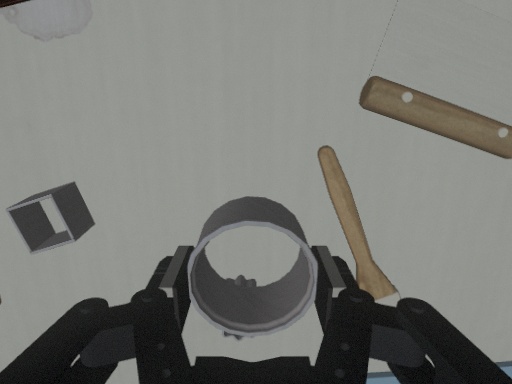

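```bash
python3 -m inch '[{"turn":[0,0,0],"slide":[-1,0,-0.52],"fingers":-1},{"turn":[0,0,0],"slide":[-2,0,-1.03],"fingers":-1},{"turn":[0,0,0],"slide":[-3,0,-1.54],"fingers":-1},{"turn":[0,0,0],"slide":[-4,0,-2.06],"fingers":-1},{"turn":[0,0,0],"slide":[-5,0,-2.57],"fingers":-1},{"turn":[0,0,0],"slide":[-6,0,-3.09],"fingers":-1},{"turn":[0,0,0],"slide":[-7,0,-3.6],"fingers":-1},{"turn":[0,0,0],"slide":[-7.5,0,-3.86],"fingers":-1}]'
python3 -m inch '[{"turn":[0,0,0],"slide":[0,0,0],"fingers":-1},{"turn":[0,0,0],"slide":[0,0,0],"fingers":-1},{"turn":[0,0,0],"slide":[0,0,0],"fingers":-1}]'
python3 - <<'E'
from h import *
plan([.4478,.300,.0225],0)
E
```

```text
clock: 21.0
position: [0.4413, 0.3031, 0.1063]
tool_rot: [-1.209, 1.21, -1.206]
force: [-0.2, 0.3, -1.7]
width: 0.0554
clock: 21.3
position: [0.445, 0.2969, 0.1061]
tool_rot: [-1.208, 1.213, -1.215]
force: [-0.3, -0.3, -0.0]
width: 0.0553
slide [-0.081  2.091  0.071] turn [ 0.  -0.3  0.1] from [0.445  0.2969 0.1061]
```

```bash
python3 -m inch '[{"turn":[0,0,0],"slide":[-0.06,0.7,0.06],"fingers":-1},{"turn":[0,0,0],"slide":[-0.06,1.4,0.06],"fingers":-1},{"turn":[0,0,0],"slide":[-0.06,1.8,0.06],"fingers":-1},{"turn":[0,0,0],"slide":[-0.06,1.95,0.06],"fingers":-1},{"turn":[0,0,0],"slide":[-0.06,2.0,0.06],"fingers":-1},{"turn":[0,0,0],"slide":[-0.06,2.0,0.06],"fingers":-1}]'
```

```text
clock: 21.9
position: [0.4474, 0.3008, 0.0269]
tool_rot: [-1.206, 1.212, -1.213]
force: [-1.2, 0.6, 0.1]
width: 0.0554
```

```bash
python3 -m inch '[{"turn":[0,0,0],"slide":[0,0.08,0],"fingers":-1},{"turn":[0,0,0],"slide":[0,0.14,0],"fingers":-1},{"turn":[0,0,0],"slide":[0,0.16,0],"fingers":-1},{"turn":[0,0,0],"slide":[0,0.16,0],"fingers":-1}]'
```

```text
clock: 22.3
position: [0.4471, 0.3015, 0.0209]
tool_rot: [-1.206, 1.211, -1.212]
force: [-0.9, -0.8, 4.1]
width: 0.0551
```

```bash
python3 -m inch '[{"turn":[0,0,0],"slide":[0,0,0],"fingers":0.7},{"turn":[0,0,0],"slide":[0,0,0],"fingers":0.7},{"turn":[0,0,0],"slide":[0,0,0],"fingers":0.7},{"turn":[0,0,0],"slide":[0,-1,0],"fingers":0.7},{"turn":[0,0,0],"slide":[0,-2,0],"fingers":0.7},{"turn":[0,0,0],"slide":[0,-3,0],"fingers":0.7},{"turn":[0,0,0],"slide":[0,-3.5,0],"fingers":0.7},{"turn":[0,0,0],"slide":[0,-3.5,0],"fingers":0.7}]'
python3 - <<'E'
from h import *
for n in("wrist","scene","side"):
    c,p,d,P=snap(n,n+"_f")
    print(n)
    for k,v in NEST.items():
        m=(np.hypot(P[...,0]-v[0],P[...,1]-v[1])<.04)&(P[...,2]>.035)&(P[...,2]<.06)
        print(k,circ(P,v[0],v[1],v[2]-.01,.036,.055,.04),np.nanpercentile(P[m][:,2],[50,95]).round(4))
    if n!="wrist": print({k:circ(P,*CUT[k])[0] for k in("flu","sq")})
E
```

```text
clock: 23.1
position: [0.4484, 0.3026, 0.1632]
tool_rot: [-1.201, 1.21, -1.212]
force: [0.7, -0.0, -0.4]
width: 0.072
wrist
n26 (array([0.562 , 0.2183, 0.0119]), 205) [0.0414 0.0434]
n36 (array([0.5463, 0.3175, 0.0173]), 645) [0.0418 0.0435]
n46 (array([0.4646, 0.203 , 0.0219]), 688) [0.0414 0.0433]
n56 (array([0.4479, 0.302 , 0.027 ]), 964) [0.0419 0.0435]
scene
n26 (array([0.5612, 0.2161, 0.0123]), 48) [0.0407 0.043 ]
n36 (array([0.5458, 0.316 , 0.0171]), 66) [0.0402 0.0439]
n46 (array([0.4631, 0.2008, 0.0223]), 105) [0.0403 0.0438]
n56 (array([0.4458, 0.3009, 0.0275]), 121) [0.0405 0.044 ]
{'flu': array([ 0.5908, -0.103 ,  0.0187]), 'sq': array([ 0.4435, -0.0176,  0.0212])}
side
n26 (array([0.5623, 0.2193, 0.0123]), 71) [0.0407 0.0447]
n36 (array([0.5474, 0.3189, 0.0173]), 113) [0.0413 0.0446]
n46 (array([0.4647, 0.2043, 0.0222]), 146) [0.041  0.0447]
n56 (array([0.4476, 0.3033, 0.0272]), 198) [0.0409 0.0445]
{'flu': array([ 0.5933, -0.1002,  0.019 ]), 'sq': array([ 0.4457, -0.0143,  0.0211])}
```

View pics/wrist_f.png

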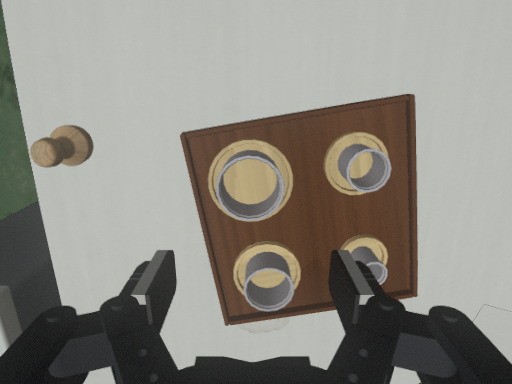

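View pics/side_f.png

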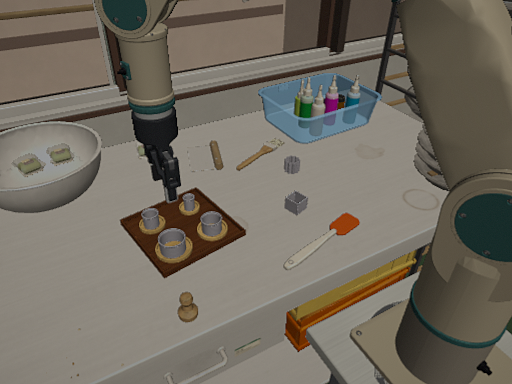

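The rims of all four cutters are at about 43 mm (8 mm floor plus 35 mm) and centred in their own nests. The fluted cutter at (292,164) and the square one at (296,203) have not moved, and the robot is clear. I'm handing the job in.

```bash
python3 -c "
from plant import robot
print(robot.finish_job())"
```

```text
the job is handed in; nothing more can be done
None
```

All four plain round cutters (26, 36, 46 and 56 mm, placed in that order) are upright in the caddy, each in the nest of its own size. I handed the job in at about 23 s, with the gripper open and clear of everything.

- **Placement:** all three cameras put the cutter rims at 43–45 mm, where 43 mm means flat on the nest floor. Each cutter is within about 3 mm of its nest's centre, against 8 mm of clearance.
- **Look-alikes:** the fluted and square cutters measured within 1 mm of where they started.
- **Disagreement:** the scene and side cameras differed from each other by 2–4 mm throughout, about what their stated calibration allows. I used their mean, which the wrist camera confirmed.
- **Forces:** the highest force reading printed was about 8 N. I read it only at the end of each move, so a brief higher peak would not show.

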